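# Check a sample tube on the go and no-go fork gauges

### The arm

A 7-joint arm with a two-finger parallel gripper is mounted at the origin on a cart in front of the work surface, level with it; the furniture and walls round the work are solid. World frame = base frame: x ahead of the robot, y to its left, z up, the work surface at z = 0. Lengths are in m, angles in degrees, forces in N, time in s.
With the tool pointing down it reaches from about 0.425 to 0.875 m from the base axis. Payload 8.4 kg.
Tool frame: the origin (TCP) lies on the centre line of the jaws, within the pads' length; the fingertips stand 25 mm ahead of it and the grasp point (between the pads) lies 6 mm ahead of it; z points along the fingers, y is the direction in which the jaws open and shut (so a half turn about z gives the same grasp; the last joint's range is limited). The gripper opens to 85 mm and grips with 20 to 120 N. Pads are 22 mm wide; open, the fingers measure 114 mm over their backs; the gripper's body (76 mm by 85 mm) begins 54 mm behind the grasp point. The pads swing forward as they close: fully open they stand 13 mm farther back than shut.
Start: joints at [65.993, 19.091, 2.286, 83.961, -0.768, 76.965, -3.352], TCP at [0.204, -0.617, 0.256] pointing down, gripper open.
Joint ranges: [-147.57, 147.57], [-21.85, 119.76], [-74.77, 79.35], [14.55, 137.4], [-85.83, 265.84], [4.83, 119.75], [-152.11, 152.11]. Speed limits (degrees/s): [127.2, 127.2, 159.86, 159.86, 180, 180, 180].

### API

Orientations are given as a 3x3 rotation matrix whose columns are the frame's x, y, z axes.
In Python, from plant import sensors, imaging, job, finder gives the robot as it stands.
- The arm moves only by the tool drive_tool, never from a script. Its argument "moves" is one flat list of numbers, 5 for each row, row after row: the shift along the tool's x, y, z in m, then the turn about the tool's z in degrees, then the finger opening in m, from 0 to 0.0854. A call has 1 to 8 rows; each row shifts and turns the commanded pose from where the row before left it, along the tool's axes as they then stand; what a row does not reach is not made up. A row lasts 1/12 s, in which the tool goes at most 41.7 mm and 7.16 degrees, less where a joint would pass 70% of its speed; a pose out of reach is approached as far as the arm can. A call is refused whole if a number of a shift passes 0.0417 or a number of a turn 7.16, either way. A call with a gripper value outside its range is refused whole. The fingers move at their own pace and stop on an object; "squeeze" is the grip in N (left out, the last holds). Time passes only in rows, so rows that do not move let the fingers close. It gives the time, the measured TCP pose, the force and the opening at its end, in the units of the state.
- sensors.sense(): the state, without advancing time (a new reading comes with each control period).
- imaging.grab_frame(name): name is "side" or "top"; returns a dict with "frame" (480x640x3 uint8, blue, green, red), "z_map" (480x640 float32, m along the optical axis (not along the pixel's ray), 0 where there is no reading), "fx", "fy", "cx", "cy" (pixels), "rvec" (rotation vector, rad) and "tvec" (3), from world to camera coordinates, as OpenCV has them. Camera axes: x right, y down, z forward; pixel columns grow to the right and rows downward; lengths in m; the calibration is good to about 2 mm. A picture is of the moment at which its call begins.
- job.close_job(): hands the job in, once; it reports no verdict.
Trained networks look in the newest picture that a camera, given by its name, has taken for a name from the list of things; names that differ only in an ending like _2 or _b are one class to them, and where a whole thing is asked for, a point or a joint stands for the part that bears it (a point fixed in the world has none). Each returns a list of dicts, best first, with "confidence" (0 to 1); they miss things now and then, are a little off and sometimes report something else, mostly with a low value. They report only what shows in the picture. A call takes as long as a camera call.
- finder.regions_of(camera, thing): "mask" (480x640 bool, what is visible of it) and "position" ([column, row] in pixels, amid what is visible of it).
- finder.tip_of(camera, thing): "position" ([column, row] in pixels: a listed point, or the origin of a listed thing).
The state is a dict: "t": time; "joints": joint angles; "qvel": joint speeds; "joint_efforts": joint torques, N m; "eef_pos": TCP position; "tool_rot": TCP orientation; "contact_force": force on the tool from outside, world axes, zero at the start; "ft_torque": the same for the moment, N m; "gripper_width": opening from 0.0 (shut) to 1.0 (fully open).
Only numpy, scipy, OpenCV 4.12 (cv2) and the standard library are available. Lean on these libraries where they do the work, as an engineer would, in place of code of your own. Each camera call takes 0.05 s, during which the arm holds its last target. There are 200 camera calls.

### The job

Check the middle one of the three stoppered tubes in the white rack: keeping it upright and low between the jaws, push its barrel gently right through the longer, wider fork gauge, in at its round-nosed end and out at the back; then press it lightly for a moment into the front mouth of the shorter, narrower gauge, which must stop it. It is glass, so never press it hard against either gauge; then stand it back in its own place in the rack and let go, without disturbing the other tubes, the vial or the bottle.

Things in the scene. Friction and masses are not known exactly. Their poses are not given: they have to be found in the camera images.
- tube_mid (a point): Centre (half-way up) of the tube to be checked: upright glass sample tube, lavender stopper, 89 mm tall, loose, about 14 g; z along it. The round barrel, 12.6 mm in diameter, reaches from the foot (44.5 mm below this point) to 27.5 mm above this point; then comes the stopper, 15.2 mm wide, 17 mm tall. Grip the barrel 5 to 15 mm above this point, so that the part below stays free for the gauges and rack.
- tube_b_mid (a point): Centre of the neighbour tube (same shape) in the rack 61 mm to the +y side of the tube to be checked. Leave it standing.
- tube_c_mid (a point): Centre of the neighbour tube (same shape) in the rack 92 mm to the -y side of the tube to be checked. Leave it standing.
- rack_place (a point): The tube's own place in the white rack (86 x 290 x 62 mm, fixed, long side along this point's y): the point on the shelf inside the rack where the centre of the tube's foot stands. The rack's top deck is 30 mm above this point, with a square hole 17 mm wide, centred on it within 0.5 mm.
- go_gauge: GO fork gauge, steel, fixed. Origin: underside centre of its base. Two jaws 50 mm long, 16 mm thick, from 11 to 41 mm above the worktop; the 14.2 mm gap runs along x; push the tube to +x, foot 16 mm up. In front (x = -25 mm) half-round noses, radius 8 mm; back end x = +25 mm, barrel out when its axis is past +32 mm. The jaws are clamped up to 7 mm to either side (y) of this pose: feel. Over 12 N is too much.
- nogo_gauge: NO-GO fork gauge, steel, fixed, shorter. Origin: underside centre of its base, axes as for the GO gauge. Two grooved jaws 28 mm long, 14 mm thick, 11 to 41 mm above the worktop, gap 8.0 mm along x at y = 0, square fronts, edges rounded 2 mm. Jaws clamped up to 8 mm fore or aft (x): the barrel stops with its axis at x = -17.7 mm +- 8 mm: feel. Rigid; push 4 to 7 N (the corners' forces on it must not sum over 20 N).
- vial: Bystander: red-capped plain vial, 19 mm diameter, 90 mm tall, standing loose; origin at its foot.
- bottle: Bystander: small brown dropper bottle, 34 mm diameter, 78 mm tall, standing loose; origin at its foot.

How it is judged (in metres and radians):
On the way, in this order (a step that is already met when the one before it is completed fails the run):
1. the tube's barrel stands low between the jaws in the front half of the GO gap (x of tube_mid in the frame of go_gauge between -0.016 and -0.002 m and y of tube_mid in the frame of go_gauge between -0.01 and 0.01 m and z of tube_mid in the frame of go_gauge below 0.0755 m and angle between tube_mid's own z axis and vertical below 0.25 rad), for 0.04 s.
2. the barrel has slid on to the rear half of the GO gap, still low between the jaws (x of tube_mid in the frame of go_gauge between 0.006 and 0.02 m and y of tube_mid in the frame of go_gauge between -0.01 and 0.01 m and z of tube_mid in the frame of go_gauge below 0.0755 m and angle between tube_mid's own z axis and vertical below 0.25 rad), for 0.04 s.
3. the barrel has come out at the back of the GO gauge, still low (x of tube_mid in the frame of go_gauge between 0.03 and 0.09 m and y of tube_mid in the frame of go_gauge between -0.03 and 0.03 m and z of tube_mid in the frame of go_gauge below 0.0755 m and angle between tube_mid's own z axis and vertical below 0.25 rad), for 0.04 s.
4. the barrel is pressed into the mouth of the NO-GO gauge with at least 3 N for 0.2 s, low and upright, and is stopped there (x of tube_mid in the frame of nogo_gauge between -0.031 and -0.006 m and y of tube_mid in the frame of nogo_gauge between -0.006 and 0.006 m and z of tube_mid in the frame of nogo_gauge below 0.0755 m and angle between tube_mid's own z axis and vertical below 0.25 rad and contact force between tube and nogo_gauge above 3 N), for 0.2 s.
At the end, for the whole second after the job is handed in: The tube stands released and at rest in its own place in the rack: its centre within 12 mm (horizontally) of the place, its foot on the rack's inner shelf (centre 38 to 50 mm above the place), upright or leaning less than 0.35 rad (horizontal distance between tube_mid and rack_place below 0.012 m and angle between tube_mid's own z axis and vertical below 0.35 rad and z of tube_mid in the frame of rack_place between 0.038 and 0.05 m and linear speed of tube below 0.02 m/s); the robot touches nothing.
It fails at once if the tube presses on the GO gauge with more than 12 N (contact force between tube and go_gauge above 12 N).
It fails at once if the tube presses on the NO-GO gauge with more than 20 N (contact force between tube and nogo_gauge above 20 N).
It fails at once if the tube is tipped over (tilted more than 0.6 rad) (angle between tube_mid's own z axis and vertical above 0.6 rad).
It fails at once if a neighbour tube is moved more than 25 mm, or the vial or bottle more than 20 mm (distance of any of tube_b_mid, tube_c_mid from where it was at the start of the episode above 0.025 m or distance of any of vial, bottle from where it was at the start of the episode above 0.02 m).
It also fails if it takes over 72 s, if anything falls off the work surface, if the arm or the gripper's body presses on something with over 40 N, if the wrist force passes 120 N, or if a joint passes its speed limit or range.

## Working session

There is one attempt and no reset: what is moved stays moved. The work goes in short steps, Python scripts to look and compute and a tool call to move; the robot and the scene stay as the last step left them, time stands still between calls to the robot, and variables do not carry over. Pictures are saved under pics/ and viewed, about 8 in all and at most 12, crops included, and the job is handed in when it is done.

Besides the shell and the picture viewer there is one more tool, called after "Request:" by a JSON object that holds its "fn" and its "kwargs", one argument or row to a line. drive_tool: Moves the arm, as the interface text tells. Its arguments: {"type":"object","properties":{"moves":{"type":"array"},"squeeze":{"type":"number"}},"required":["moves"]}

```bash
mkdir -p pics; cat > h.py <<'E'
import numpy as np, cv2
from plant import sensors, imaging, job, finder
def W(f,uv,z=None):
    R=cv2.Rodrigues(np.array(f['rvec'],float))[0]; t=np.array(f['tvec'],float).ravel()
    u,v=uv; d=np.array([(u-f['cx'])/f['fx'],(v-f['cy'])/f['fy'],1.])
    c=-R.T@t; r=R.T@d
    if z is not None: return c+r*(z-c[2])/r[2]
    k=f['z_map'][int(round(v)),int(round(u))]; return c+r*k
def ray(f,uv):
    R=cv2.Rodrigues(np.array(f['rvec'],float))[0]; t=np.array(f['tvec'],float).ravel()
    r=R.T@np.array([(uv[0]-f['cx'])/f['fx'],(uv[1]-f['cy'])/f['fy'],1.]); return -R.T@t, r/np.linalg.norm(r)
def cloud(f):
    R=cv2.Rodrigues(np.array(f['rvec'],float))[0]; t=np.array(f['tvec'],float).ravel()
    v,u=np.mgrid[:480,:640]; z=f['z_map']
    P=np.stack([(u-f['cx'])/f['fx']*z,(v-f['cy'])/f['fy']*z,z],-1)
    return (P-t)@R
def tri(a,b):
    (c1,r1),(c2,r2)=a,b; A=np.stack([r1,-r2],1); s=np.linalg.lstsq(A,c2-c1,rcond=None)[0]
    p,q=c1+s[0]*r1,c2+s[1]*r2; return (p+q)/2,np.linalg.norm(p-q)
E
python3 - <<'E'
from h import *
np.set_printoptions(precision=4,suppress=True)
s=sensors.sense(); print(s['t'],s['eef_pos'],s['tool_rot'],s['contact_force'],s['gripper_width'])
F={}
for c in('side','top'):
    f=imaging.grab_frame(c);F[c]=f; cv2.imwrite(f'pics/{c}0.png',f['frame'])
    print(c,ray(f,(320,240)),f['fx'])
    for n in ['tube_mid','rack_place','go_gauge','nogo_gauge','vial','bottle']:
        for r in finder.tip_of(c,n)[:4]:
            uv=r['position']; print(c,n,uv,round(r['confidence'],2),W(f,uv))
E
```

```text
0.0 [ 0.2042 -0.6167  0.2554] [[ 0.9493  0.3143 -0.0006]
 [ 0.3143 -0.9493  0.0014]
 [-0.0001 -0.0015 -1.    ]] [0.6938 0.0949 0.4792] 1.0011340435375868
side (array([ 0.242 , -0.8252,  0.4404]), array([ 0.3691,  0.8288, -0.4205])) 469.04470787492346
side tube_mid [313.1, 273.2] 0.64 [ 0.4942 -0.2291  0.0832]
side rack_place [314.8, 298.0] 0.78 [ 0.4797 -0.2667  0.0626]
side rack_place [249.2, 236.8] 0.72 [0.4692 0.0459 0.0401]
side go_gauge [248.7, 234.5] 0.69 [0.482  0.0976 0.0221]
side nogo_gauge [260.1, 251.5] 0.65 [0.4808 0.0141 0.0174]
side vial [299.2, 257.0] 0.39 [ 0.4969 -0.165   0.0821]
side bottle [326.1, 241.4] 0.57 [ 0.5973 -0.0572  0.0447]
top (array([ 0.3916, -0.126 ,  1.3491]), array([ 0.1503,  0.0094, -0.9886])) 584.7060582964411
top tube_mid [370.0, 280.3] 0.56 [ 0.4906 -0.218   0.1228]
top go_gauge [217.3, 284.9] 0.59 [0.4951 0.123  0.0149]
top nogo_gauge [256.6, 288.5] 0.61 [0.4833 0.03   0.0418]
top vial [232.9, 212.5] 0.47 [0.661  0.0864 0.0239]
top bottle [253.0, 225.3] 0.82 [0.624  0.0358 0.0583]
```

View pics/side0.png

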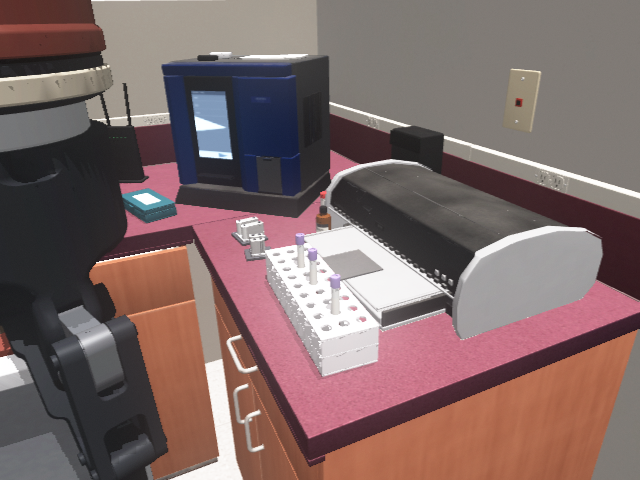

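View pics/top0.png

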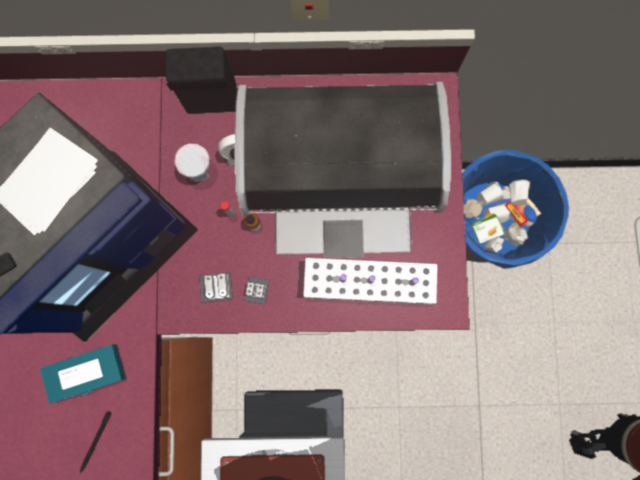

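The side view shows the rack with three lavender tubes at (300,245), (313,262) and (335,290). The gauges are at (250,235) and (258,250), and the bottle at (323,220). In the top view the tubes are at (343,278), (371,279) and (415,281), with the GO at (215,287) and the NO-GO at (256,290). The vial is at (226,208) and the bottle at (252,222).

```bash
python3 - <<'E'
from h import *
np.set_printoptions(precision=4,suppress=True)
F={c:imaging.grab_frame(c) for c in('side','top')}
t=F['top']['frame'][195:315,190:290]; t=cv2.resize(t,None,fx=5,fy=5,interpolation=cv2.INTER_CUBIC)
s=F['side']['frame'][200:290,225:330]; s=cv2.resize(s,(300,257),interpolation=cv2.INTER_CUBIC)
im=np.zeros((600,800,3),np.uint8); im[:,:500]=t; im[:257,500:]=s
u=F['top']['frame'][250:310,295:445]; im[300:420,500:]=cv2.resize(u,(300,120),interpolation=cv2.INTER_CUBIC)
cv2.imwrite('pics/crop1.png',im)
P={c:cloud(F[c]) for c in F}; T=P['top']
def box(n,x0,x1,y0,y1,z0,z1,c='top'):
    Q=P[c].reshape(-1,3); m=(Q[:,0]>x0)&(Q[:,0]<x1)&(Q[:,1]>y0)&(Q[:,1]<y1)&(Q[:,2]>z0)&(Q[:,2]<z1); q=Q[m]
    if len(q)<3: print(n,len(q));return q
    r=cv2.minAreaRect(q[:,:2].astype(np.float32)*1000); print(n,c,len(q),'mean',q.mean(0),'min',q.min(0),'max',q.max(0),'rect',r); return q
for c in F:
    box('go',.42,.57,.07,.17,.03,.06,c); box('gobase',.42,.57,.07,.17,.004,.06,c)
    box('ng',.42,.57,-.01,.06,.03,.06,c); box('ngbase',.42,.57,-.01,.06,.004,.06,c)
    box('rack',.40,.57,-.42,-.03,.05,.075,c)
    box('stoppers',.40,.57,-.42,-.03,.098,.13,c)
    box('vial',.6,.72,.07,.14,.03,.12,c); box('bottle',.57,.68,.0,.07,.02,.12,c)
q=box('st',.40,.57,-.42,-.03,.09,.13); print(q[np.argsort(q[:,1])])
Q=P['top'].reshape(-1,3); m=(Q[:,0]>.45)&(Q[:,0]<.56)&(abs(Q[:,1]-.2)<.02); print('table z',np.median(Q[m],0))
E
```

```text
go side 295 mean [0.4895 0.1154 0.039 ] min [0.4639 0.0947 0.0301] max [0.5173 0.1458 0.0449] rect ((490.201171875, 121.2972412109375), (50.138362884521484, 50.76304244995117), 5.664078712463379)
gobase side 569 mean [0.4848 0.113  0.028 ] min [0.4559 0.0891 0.0042] max [0.5228 0.1614 0.0449] rect ((489.12420654296875, 127.46284484863281), (61.07490539550781, 72.97332000732422), 5.746572494506836)
ng side 177 mean [0.4789 0.0272 0.0393] min [0.4638 0.0113 0.03  ] max [0.4958 0.0517 0.0448] rect ((479.84515380859375, 31.549129486083984), (38.15237808227539, 27.996353149414062), 80.36388397216797)
ngbase side 445 mean [0.4757 0.0251 0.0237] min [0.45   0.0078 0.0041] max [0.5121 0.0596 0.0448] rect ((480.6642761230469, 32.427146911621094), (51.05862808227539, 55.33645248413086), 80.0084457397461)
rack side 4483 mean [ 0.4889 -0.2642  0.0628] min [ 0.444  -0.3716  0.05  ] max [ 0.5693 -0.0742  0.0749] rect ((513.46484375, -223.72247314453125), (294.65350341796875, 122.00594329833984), 86.5184326171875)
stoppers side 475 mean [ 0.4926 -0.2459  0.1134] min [ 0.4819 -0.3238  0.0981] max [ 
[... 5390 characters left out ...]
943 -0.1634  0.1225]
 [ 0.507  -0.1616  0.1226]
 [ 0.5048 -0.1615  0.1243]
 [ 0.4928 -0.1615  0.1155]
 [ 0.5026 -0.1614  0.1252]
 [ 0.4986 -0.1614  0.1227]
 [ 0.5004 -0.1614  0.1259]
 [ 0.4964 -0.1613  0.1241]
 [ 0.4943 -0.1613  0.1234]
 [ 0.5051 -0.1595  0.121 ]
 [ 0.503  -0.1595  0.1206]
 [ 0.5009 -0.1594  0.1204]
 [ 0.493  -0.1594  0.1144]
 [ 0.4986 -0.1593  0.1228]
 [ 0.4945 -0.1593  0.122 ]
 [ 0.4962 -0.1592  0.1259]
 [ 0.5052 -0.1574  0.1204]
 [ 0.501  -0.1573  0.1204]
 [ 0.5029 -0.1573  0.1222]
 [ 0.499  -0.1573  0.1189]
 [ 0.497  -0.1573  0.1173]
 [ 0.4947 -0.1572  0.119 ]
 [ 0.4976 -0.1554  0.1109]
 [ 0.5008 -0.1552  0.1228]
 [ 0.4987 -0.1551  0.122 ]]
table z [0.5042 0.2    0.0014]
```

View pics/crop1.png

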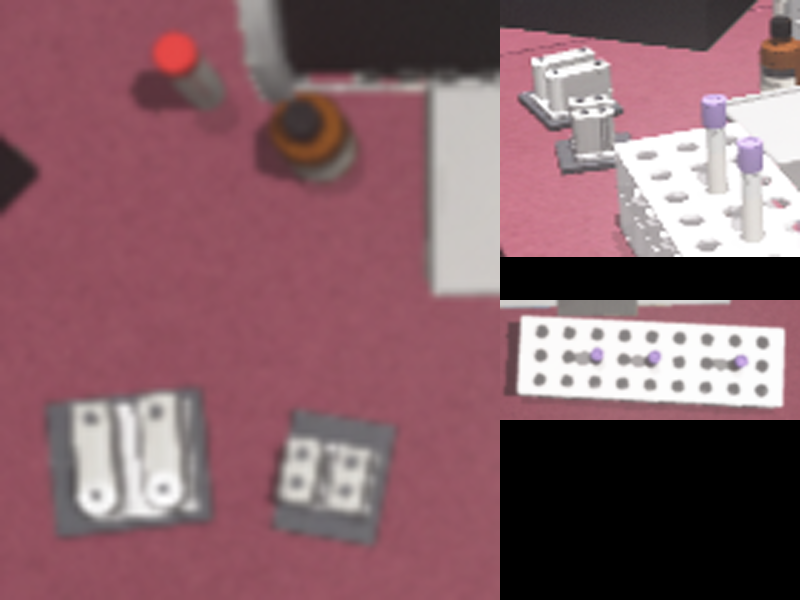

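The crop shows the GO with its round noses toward −x, yawed about +5°. The NO-GO is yawed about −9°, and the middle tube stands at about (0.495, −0.223). I'll grip with the jaws closing along x, clear of the neighbours.

```bash
cat >> h.py <<'E'
def plan(tgt,yaw,n,op,smooth=False):
    """rows to reach TCP tgt with tool-y world angle yaw(deg), n rows"""
    s=sensors.sense(); p=np.array(s['eef_pos']); R=np.array(s['tool_rot'])
    a=np.degrees(np.arctan2(R[1,1],R[0,1])); d=(yaw-a+180)%360-180
    n=int(max(n,np.ceil(abs(d)/7.1),np.ceil(np.abs(np.array(tgt)-p).max()/.04)))
    out=[]
    for i in range(n):
        e=(np.array(tgt)-p)/(n-i); c=np.radians(a); ty=np.array([np.cos(c),np.sin(c)]); tx=np.array([-ty[1],ty[0]])
        r=np.round([e[:2]@tx,e[:2]@ty,-e[2],-d/n,op],4); r[3]=round(r[3],2)
        p=p+np.r_[tx*r[0]+ty*r[1],-r[2]]; a-=r[3]; out.append(r.tolist())
    for k in range(0,n,8): print(json.dumps(sum(out[k:k+8],[])))
def st():
    s=sensors.sense(); R=np.array(s['tool_rot']); print('t',round(s['t'],2),'p',np.round(s['eef_pos'],4),'yaw',round(float(np.degrees(np.arctan2(R[1,1],R[0,1]))),2),'tz',np.round(R[:,2],3),'F',np.round(s['contact_force'],2),'M',np.round(s['ft_torque'],2),'w',round(s['gripper_width'],3))
import json
E
python3 -c "
from h import *
plan([.495,-.2225,.20],5,14,.045)"
```

```text
[0.0286, -0.0202, 0.004, -5.48, 0.045, 0.0304, -0.0174, 0.004, -5.48, 0.045, 0.0319, -0.0144, 0.004, -5.48, 0.045, 0.0331, -0.0113, 0.004, -5.48, 0.045, 0.0341, -0.0081, 0.004, -5.48, 0.045, 0.0347, -0.0048, 0.004, -5.48, 0.045, 0.035, -0.0015, 0.004, -5.48, 0.045, 0.0349, 0.0019, 0.004, -5.48, 0.045]
[0.0346, 0.0052, 0.0041, -5.48, 0.045, 0.034, 0.0085, 0.004, -5.48, 0.045, 0.033, 0.0117, 0.0041, -5.48, 0.045, 0.0317, 0.0147, 0.004, -5.48, 0.045, 0.0302, 0.0177, 0.0041, -5.48, 0.045, 0.0283, 0.0205, 0.004, -5.48, 0.045]
```

Request:
{"fn": "drive_tool", "kwargs": {
  "moves": [0.0286,-0.0202,0.004,-5.5,0.045,0.0304,-0.0174,0.004,-5.5,0.045,0.0319,-0.0144,0.004,-5.5,0.045,0.0331,-0.0113,0.004,-5.5,0.045,0.0341,-0.0081,0.004,-5.5,0.045,0.0347,-0.0048,0.004,-5.5,0.045,0.035,-0.0015,0.004,-5.5,0.045,0.0349,0.0019,0.004,-5.5,0.045]
}}

```text
t: 1.47
eef_pos: [0.371, -0.3899, 0.2244]
tool_rot: [[0.46, 0.888, 0.0], [0.888, -0.46, -0.001], [-0.0, 0.001, -1.0]]
contact_force: [-0.0, -0.4, -0.3]
gripper_width: 0.527
```

Request:
{"fn": "drive_tool", "kwargs": {
  "moves": [0.0346,0.0052,0.004,-5.5,0.045,0.034,0.0085,0.004,-5.5,0.045,0.033,0.0117,0.004,-5.5,0.045,0.0317,0.0147,0.004,-5.5,0.045,0.0302,0.0177,0.004,-5.5,0.045,0.0283,0.0205,0.004,-5.5,0.045,0,0,0,0,0.045]
}}

```text
t: 2.05
eef_pos: [0.4977, -0.2145, 0.2001]
tool_rot: [[-0.107, 0.994, 0.002], [0.994, 0.107, 0.003], [0.003, 0.002, -1.0]]
contact_force: [-0.9, 0.5, -0.0]
gripper_width: 0.521
```

```bash
python3 - <<'E'
from h import *
st(); plan([.495,-.2225,.0925],5,4,.045)
F={c:imaging.grab_frame(c) for c in('side','top')}
a=cv2.resize(F['side']['frame'][200:340,230:400],None,fx=2.35,fy=2.35); b=cv2.resize(F['top']['frame'][200:330,290:430],None,fx=2.8,fy=2.8)
im=np.zeros((400,800,3),np.uint8); im[:min(400,a.shape[0]),:a.shape[1]]=a[:400]; im[:b.shape[0],400:400+b.shape[1]]=b[:400,:400]
cv2.imwrite('pics/hover.png',im)
Q=cloud(F['side']).reshape(-1,3); m=(abs(Q[:,0]-.495)<.02)&(abs(Q[:,1]+.2225)<.02)
for lo,hi in((.07,.085),(.085,.1),(.108,.12),(.12,.13)):
    q=Q[m&(Q[:,2]>lo)&(Q[:,2]<hi)]
    if len(q): print(lo,len(q),np.median(q,0).round(4),q.min(0).round(4),q.max(0).round(4))
E
```

```text
t 2.05 p [ 0.4977 -0.2145  0.2001] yaw 6.17 tz [ 0.002  0.003 -1.   ] F [-0.94  0.51 -0.01] M [ 0.09  0.07 -0.02] w 0.521
[-0.0019, -0.0009, 0.0269, 0.29, 0.045, -0.0019, -0.0009, 0.0269, 0.29, 0.045, -0.002, -0.0009, 0.0269, 0.29, 0.045, -0.0019, -0.0008, 0.0269, 0.29, 0.045]
0.07 68 [ 0.4935 -0.2279  0.078 ] [ 0.489  -0.2308  0.0707] [ 0.5002 -0.2223  0.0849]
0.085 66 [ 0.4939 -0.2276  0.0927] [ 0.4896 -0.2314  0.0852] [ 0.5015 -0.2231  0.0998]
0.108 66 [ 0.4928 -0.2291  0.1143] [ 0.4874 -0.2328  0.1081] [ 0.501  -0.2198  0.1196]
0.12 44 [ 0.4947 -0.2253  0.1224] [ 0.4878 -0.2311  0.1201] [ 0.5018 -0.218   0.1237]
```

View pics/hover.png

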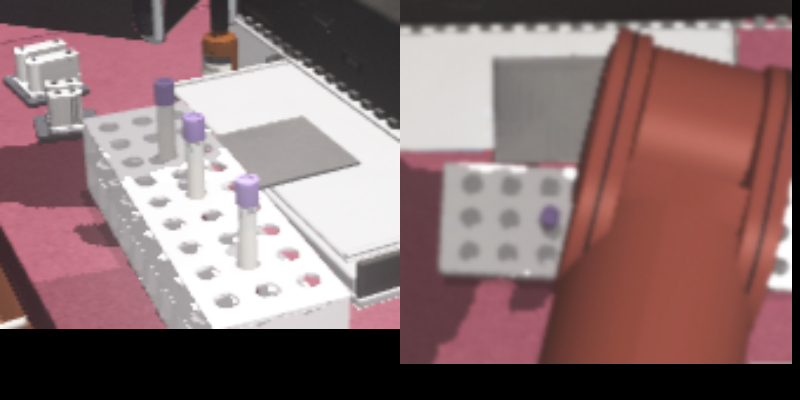

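The side view shows the middle stopper at (193,127) and its tube upright, matching the top estimate. I'll correct over it and descend in two stages.

Request:
{"fn": "drive_tool", "kwargs": {
  "moves": [-0.004,-0.0018,0.015,0,0.045,-0.004,-0.0017,0.015,0,0.045,0,0,0.01,0,0.045,0,0,0,0,0.045]
}}

```text
t: 2.48
eef_pos: [0.4895, -0.2311, 0.1583]
tool_rot: [[-0.09, 0.996, -0.003], [0.996, 0.09, 0.001], [0.001, -0.003, -1.0]]
contact_force: [-0.8, 0.8, -0.6]
gripper_width: 0.53
```

```bash
python3 -c "
from h import *
st(); plan([.4955,-.2225,.0925],5,4,.045)"
```

```text
t 2.48 p [ 0.4895 -0.2311  0.1583] yaw 5.15 tz [-0.003  0.001 -1.   ] F [-0.78  0.83 -0.57] M [ 0.02  0.03 -0.08] w 0.53
[0.002, 0.0017, 0.0164, 0.04, 0.045, 0.002, 0.0017, 0.0165, 0.04, 0.045, 0.002, 0.0017, 0.0164, 0.04, 0.045, 0.002, 0.0017, 0.0165, 0.04, 0.045]
```

Request:
{"fn": "drive_tool", "kwargs": {
  "moves": [0.004,0.002,0.006,0,0.045,0.004,0.002,0.006,0,0.045,0,0,0,0,0.045,0,0,0,0,0.045,0,0,0,0,0.045]
}}

```text
t: 2.9
eef_pos: [0.4949, -0.2217, 0.1488]
tool_rot: [[-0.093, 0.996, 0.001], [0.996, 0.093, -0.0], [-0.0, 0.0, -1.0]]
contact_force: [-0.2, -0.8, -0.9]
gripper_width: 0.527
```

```bash
python3 -c "
from h import *
st(); plan([.4955,-.2225,.0925],5,5,.045)
imaging.grab_frame('side');st()"
```

```text
t 2.9 p [ 0.4949 -0.2217  0.1488] yaw 5.35 tz [ 0.001 -0.    -1.   ] F [-0.16 -0.83 -0.92] M [-0.01 -0.03 -0.03] w 0.527
[-0.0002, 0.0001, 0.0113, 0.07, 0.045, -0.0002, 0.0001, 0.0112, 0.07, 0.045, -0.0002, 0.0001, 0.0113, 0.07, 0.045, -0.0001, 0.0001, 0.0112, 0.07, 0.045, -0.0002, 0.0001, 0.0113, 0.07, 0.045]
t 2.95 p [ 0.4949 -0.2219  0.1488] yaw 5.33 tz [ 0.001 -0.    -1.   ] F [-0.13 -0.46 -0.09] M [ 0.01 -0.    0.05] w 0.532
```

Request:
{"fn": "drive_tool", "kwargs": {
  "moves": [0,0,0.014,0,0.045,0,0,0.014,0,0.045,0,0,0.014,0,0.045,0,0,0.014,0,0.045,0,0,0,0,0.045,0,0,0,0,0.045]
}}

```text
t: 3.45
eef_pos: [0.4944, -0.2218, 0.0923]
tool_rot: [[-0.093, 0.996, -0.001], [0.996, 0.093, 0.0], [0.001, -0.001, -1.0]]
contact_force: [0.7, -0.6, 0.7]
gripper_width: 0.527
```

Request:
{"fn": "drive_tool", "kwargs": {
  "moves": [0,0,0,0,0.02,0,0,0,0,0.02,0,0,0,0,0.005,0,0,0,0,0.005,0,0,0,0,0.005],
  "squeeze": 40
}}

```text
t: 3.87
eef_pos: [0.495, -0.222, 0.0931]
tool_rot: [[-0.093, 0.996, 0.001], [0.996, 0.093, -0.001], [-0.001, 0.001, -1.0]]
contact_force: [-0.9, 0.6, 4.1]
gripper_width: 0.139
```

```bash
python3 -c "
from h import *
st()"
```

```text
t 3.87 p [ 0.495  -0.222   0.0931] yaw 5.32 tz [ 0.001 -0.001 -1.   ] F [-0.86  0.64  4.09] M [ 0.01  0.1  -0.02] w 0.139
```

Gripped: the opening is about 12 mm. Next I lift straight up and check with the side camera.

Request:
{"fn": "drive_tool", "kwargs": {
  "moves": [0,0,-0.008,0,0.005,0,0,-0.017,0,0.005,0,0,-0.022,0,0.005,0,0,-0.022,0,0.005,0,0,-0.022,0,0.005,0,0,-0.022,0,0.005,0,0,0,0,0.005,0,0,0,0,0.005]
}}

```text
t: 4.53
eef_pos: [0.4952, -0.222, 0.207]
tool_rot: [[-0.093, 0.996, 0.002], [0.996, 0.093, -0.001], [-0.002, 0.002, -1.0]]
contact_force: [1.0, -0.2, -1.1]
gripper_width: 0.136
```

```bash
python3 - <<'E'
from h import *
st(); f=imaging.grab_frame('side'); cv2.imwrite('pics/lift.png',cv2.resize(f['frame'][130:330,220:420],(600,600)))
P=cloud(f); Q=P.reshape(-1,3); C=f['frame'].reshape(-1,3)
s=sensors.sense()['eef_pos']
m=(abs(Q[:,0]-s[0])<.025)&(abs(Q[:,1]-s[1])<.025)
for z in np.arange(.13,.25,.012):
    q=Q[m&(Q[:,2]>=z)&(Q[:,2]<z+.012)]
    if len(q): print(round(z,3),len(q),np.median(q,0).round(4),np.ptp(q[:,0]).round(4))
plan([.430,.117,.206],5,12,.005)
E
```

```text
t 4.53 p [ 0.4952 -0.222   0.207 ] yaw 5.32 tz [ 0.002 -0.001 -1.   ] F [ 0.98 -0.21 -1.13] M [-0.01 -0.03  0.05] w 0.136
0.142 16 [ 0.4937 -0.2272  0.1521] 0.0081
0.154 57 [ 0.4926 -0.2277  0.1603] 0.0103
0.166 58 [ 0.4932 -0.2282  0.1717] 0.0111
0.178 95 [ 0.4937 -0.2289  0.1856] 0.0359
0.19 202 [ 0.493  -0.2299  0.1962] 0.0407
0.202 214 [ 0.4903 -0.2301  0.208 ] 0.0405
0.214 202 [ 0.4933 -0.2306  0.2198] 0.0409
0.226 280 [ 0.495  -0.2314  0.233 ] 0.0498
0.238 218 [ 0.487  -0.2322  0.2438] 0.0457
[0.0286, -0.0027, -0.0, 0.03, 0.005, 0.0286, -0.0028, -0.0, 0.03, 0.005, 0.0286, -0.0028, -0.0, 0.03, 0.005, 0.0286, -0.0028, -0.0, 0.03, 0.005, 0.0286, -0.0028, -0.0, 0.03, 0.005, 0.0286, -0.0028, -0.0001, 0.03, 0.005, 0.0286, -0.0028, -0.0, 0.03, 0.005, 0.0286, -0.0028, -0.0001, 0.03, 0.005]
[0.0286, -0.0029, -0.0, 0.03, 0.005, 0.0286, -0.0029, -0.0001, 0.03, 0.005, 0.0286, -0.0029, -0.0, 0.03, 0.005, 0.0286, -0.0029, -0.0001, 0.03, 0.005]
```

View pics/lift.png

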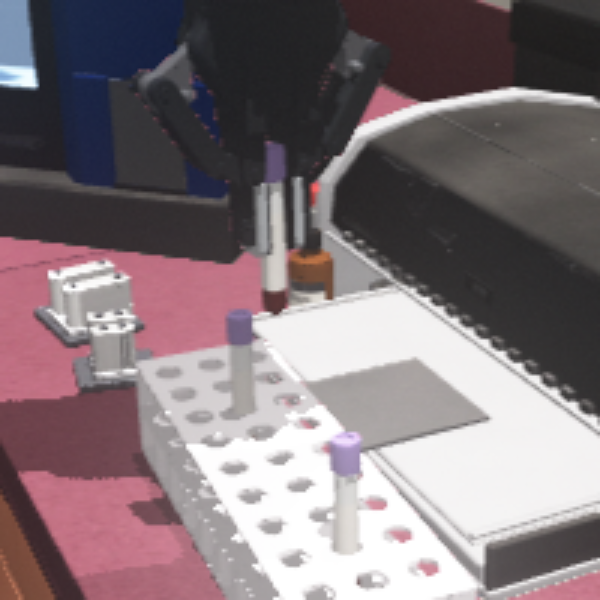

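The tube hangs upright at (272,230), with its foot at z≈0.146 (TCP minus 61 mm). Before travelling I'll refine the gauge lines in the top view.

```bash
python3 - <<'E'
from h import *
f=imaging.grab_frame('top'); P=cloud(f)
g=cv2.cvtColor(f['frame'],cv2.COLOR_BGR2GRAY)
im=np.zeros((600,800,3),np.uint8)
# rectify jaw-top plane z=.041 and base plane z~.011 in robot coords: x up, y left; 0.25mm/px
R=cv2.Rodrigues(np.array(f['rvec'],float))[0]; t=np.array(f['tvec'],float).ravel()
def rect(cx,cy,yaw,z,h=.05,n=400):
    v,u=np.mgrid[:n,:n]; lx=h-(v+.5)*2*h/n; ly=h-(u+.5)*2*h/n; c,s=np.cos(np.radians(yaw)),np.sin(np.radians(yaw))
    X=np.stack([cx+c*lx-s*ly,cy+s*lx+c*ly,np.full_like(lx,z)],-1)@R.T+t
    return cv2.remap(f['frame'],(X[...,0]/X[...,2]*f['fx']+f['cx']).astype(np.float32),(X[...,1]/X[...,2]*f['fy']+f['cy']).astype(np.float32),cv2.INTER_CUBIC)
a=rect(.4923,.1225,5,.041); b=rect(.4814,.0346,-10,.041)
for k in range(50,400,50):
    for q in(a,b): q[k,::4]=(0,255,255); q[::4,k]=(0,255,255)
a2=rect(.4923,.1225,5,.008)[100:300]; b2=rect(.4814,.0346,-10,.008)[100:300]
im[:400,:400]=a; im[:400,400:]=b; im[400:,:400]=cv2.resize(rect(.4923,.1225,5,.008),(200,200)).repeat(2,1)[:, :400]; im[400:,400:]=cv2.resize(rect(.4814,.0346,-10,.008),(200,200)).repeat(2,1)[:, :400]
cv2.imwrite('pics/rect.png',im)
Q=P.reshape(-1,3)
for n,cx,cy,r in(('go',.4923,.1225,.035),('ng',.4814,.0346,.028)):
    m=(np.hypot(Q[:,0]-cx,Q[:,1]-cy)<r)&(Q[:,2]>.034)&(Q[:,2]<.05); q=Q[m]
    best=[]
    for yaw in np.arange(-16,12,.5):
        c,s=np.cos(np.radians(yaw)),np.sin(np.radians(yaw)); lx=c*(q[:,0]-cx)+s*(q[:,1]-cy); ly=-s*(q[:,0]-cx)+c*(q[:,1]-cy)
        L=ly[ly>0.0];Rr=ly[ly<0.0]
        best.append((L.std()+Rr.std(),yaw))
    yaw=min(best)[1]; print(n,len(q),sorted(best)[:4])
    c,s=np.cos(np.radians(yaw)),np.sin(np.radians(yaw)); lx=c*(q[:,0]-cx)+s*(q[:,1]-cy); ly=-s*(q[:,0]-cx)+c*(q[:,1]-cy)
    print(np.histogram(ly*1000,np.arange(-26,27,2)),np.percentile(lx,[1,50,99]).round(4),np.percentile(ly,[1,50,99]).round(4),np.median(ly[ly>0]).round(4),np.median(ly[ly<0]).round(4))
E
```

```text
go 334 [(np.float64(0.009571969691632428), np.float64(5.0)), (np.float64(0.00957224508422667), np.float64(5.5)), (np.float64(0.00957724207151343), np.float64(4.5)), (np.float64(0.009578067481545549), np.float64(6.0))]
(array([ 0, 21, 21, 14, 25, 18, 18, 19, 19, 12,  0,  0,  0,  0,  0,  0, 14,
       25, 26, 14, 22, 22, 18, 16, 10,  0]), array([-26, -24, -22, -20, -18, -16, -14, -12, -10,  -8,  -6,  -4,  -2,
         0,   2,   4,   6,   8,  10,  12,  14,  16,  18,  20,  22,  24,
        26])) [-0.0243 -0.      0.024 ] [-0.023   0.0002  0.0228] 0.0144 -0.0157
ng 162 [(np.float64(0.008438471664847295), np.float64(-10.0)), (np.float64(0.008438878150300734), np.float64(-9.5)), (np.float64(0.008439781298815605), np.float64(-10.5)), (np.float64(0.008441000438946925), np.float64(-9.0))]
(array([ 0,  0,  0,  0, 14, 10, 13, 13, 10,  8, 11,  1,  0,  0,  2, 16, 10,
       10, 12, 11, 10, 10,  1,  0,  0,  0]), array([-26, -24, -22, -20, -18, -16, -14, -12, -10,  -8,  -6,  -4,  -2,
         0,   2,   4,   6,   8,  10,  12,  14,  16,  18,  20,  22,  24,
        26])) [-0.0136 -0.0002  0.0135] [-0.0179  0.0035  0.0178] 0.0103 -0.0116
```

View pics/rect.png

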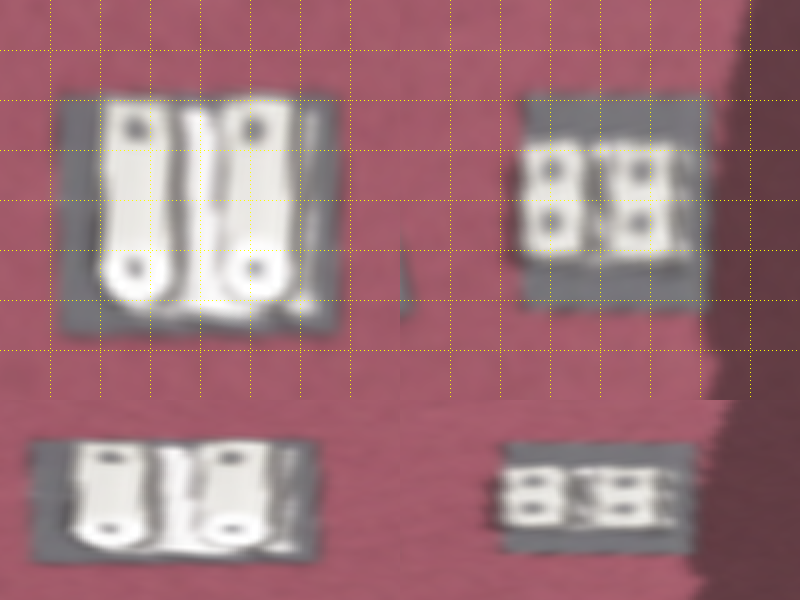

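The rectified views agree with the cloud. The GO gap line passes through (0.4923, 0.1225) at yaw 5°. The NO-GO jaws are centred at (0.4814, 0.0346), yaw −10°, with the barrel expected to stop near (0.464, 0.038). Now I travel to the GO front.

```bash
python3 -c "
from h import *
plan([.4425,.1180,.206],5,12,.005)"
```

```text
[0.0286, -0.0017, -0.0001, 0.03, 0.005, 0.0286, -0.0017, -0.0001, 0.03, 0.005, 0.0286, -0.0017, -0.0001, 0.03, 0.005, 0.0286, -0.0017, -0.0001, 0.03, 0.005, 0.0286, -0.0017, -0.0001, 0.03, 0.005, 0.0286, -0.0017, -0.0001, 0.03, 0.005, 0.0286, -0.0017, -0.0001, 0.03, 0.005, 0.0286, -0.0018, -0.0001, 0.03, 0.005]
[0.0285, -0.0018, -0.0001, 0.03, 0.005, 0.0286, -0.0018, -0.0001, 0.03, 0.005, 0.0285, -0.0018, -0.0001, 0.03, 0.005, 0.0285, -0.0018, -0.0001, 0.03, 0.005]
```

Request:
{"fn": "drive_tool", "kwargs": {
  "moves": [0.0143,-0.0009,0,0,0.005,0.0286,-0.0017,0,0,0.005,0.0286,-0.0017,0,0,0.005,0.0286,-0.0017,0,0,0.005,0.0286,-0.0017,0,0,0.005,0.0286,-0.0017,0,0,0.005,0.0286,-0.0017,0,0,0.005,0.0286,-0.0018,0,0,0.005]
}}

```text
t: 5.3
eef_pos: [0.4604, -0.0074, 0.2044]
tool_rot: [[-0.093, 0.996, -0.002], [0.996, 0.093, 0.0], [0.0, -0.002, -1.0]]
contact_force: [-0.3, 1.2, -0.3]
gripper_width: 0.131
```

Request:
{"fn": "drive_tool", "kwargs": {
  "moves": [0.0286,-0.0018,0,0.15,0.005,0.0286,-0.0018,0,0.15,0.005,0.0286,-0.0018,0,0,0.005,0.0286,-0.0018,0,0,0.005,0.0143,-0.0009,0,0,0.005,0,0,0,0,0.005,0,0,0,0,0.005,0,0,0,0,0.005]
}}

```text
t: 5.97
eef_pos: [0.4418, 0.1174, 0.2047]
tool_rot: [[-0.087, 0.996, -0.001], [0.996, 0.087, -0.0], [-0.0, -0.001, -1.0]]
contact_force: [-0.4, 0.4, -0.1]
gripper_width: 0.135
```

```bash
python3 - <<'E'
from h import *
st(); plan([.4425,.1180,.079],5,7,.005)
F={c:imaging.grab_frame(c) for c in('side','top')}
s=sensors.sense()['eef_pos']
for c in F:
    Q=cloud(F[c]).reshape(-1,3); m=(abs(Q[:,0]-s[0])<.025)&(abs(Q[:,1]-s[1])<.025)
    for z in np.arange(.135,.2,.012):
        q=Q[m&(Q[:,2]>=z)&(Q[:,2]<z+.012)]
        if len(q): print(c,round(z,3),len(q),np.median(q,0).round(4),np.ptp(q[:,0]).round(4))
E
```

```text
t 5.97 p [0.4418 0.1174 0.2047] yaw 5.0 tz [-0.001 -0.    -1.   ] F [-0.42  0.43 -0.11] M [-0.07 -0.04  0.06] w 0.135
[0.0001, 0.0001, 0.018, 0.0, 0.005, 0.0001, 0.0001, 0.018, 0.0, 0.005, 0.0001, 0.0001, 0.0179, 0.0, 0.005, 0.0001, 0.0001, 0.018, 0.0, 0.005, 0.0, 0.0001, 0.0179, 0.0, 0.005, 0.0001, 0.0001, 0.018, 0.0, 0.005, 0.0, 0.0001, 0.0179, 0.0, 0.005]
side 0.135 1 [0.4388 0.1161 0.146 ] 0.0
side 0.147 31 [0.4399 0.1118 0.1545] 0.011
side 0.159 35 [0.44   0.1114 0.1657] 0.0126
side 0.171 39 [0.4408 0.1114 0.1775] 0.0251
side 0.183 100 [0.4405 0.1096 0.1899] 0.0386
side 0.195 122 [0.4395 0.11   0.2013] 0.0395
top 0.147 3 [0.4417 0.1105 0.1536] 0.0042
top 0.159 1 [0.4411 0.1098 0.1631] 0.0
top 0.183 4 [0.4303 0.1071 0.1856] 0.0079
top 0.195 3 [0.432  0.1054 0.1952] 0.0099
```

Request:
{"fn": "drive_tool", "kwargs": {
  "moves": [0.0005,0,0.012,0,0.005,0,0,0.02,0,0.005,0,0,0.024,0,0.005,0,0,0.024,0,0.005,0,0,0.024,0,0.005,0,0,0.021,0,0.005,0,0,0,0,0.005,0,0,0,0,0.005]
}}

```text
t: 6.73
eef_pos: [0.4416, 0.1179, 0.0799]
tool_rot: [[-0.087, 0.996, -0.003], [0.996, 0.087, 0.0], [0.0, -0.003, -1.0]]
contact_force: [0.2, 0.3, 0.4]
gripper_width: 0.134
```

```bash
python3 - <<'E'
from h import *
st()
F={c:imaging.grab_frame(c) for c in('side','top')}
im=np.zeros((400,800,3),np.uint8); im[:,:400]=cv2.resize(F['side']['frame'][180:280,200:300],(400,400),interpolation=cv2.INTER_CUBIC); im[:,400:]=cv2.resize(F['top']['frame'][240:340,180:280],(400,400),interpolation=cv2.INTER_CUBIC)
cv2.imwrite('pics/front.png',im)
E
```

```text
t 6.73 p [0.4416 0.1179 0.0799] yaw 4.97 tz [-0.003  0.    -1.   ] F [0.23 0.33 0.44] M [ 0.05 -0.03  0.01] w 0.134
```

View pics/front.png

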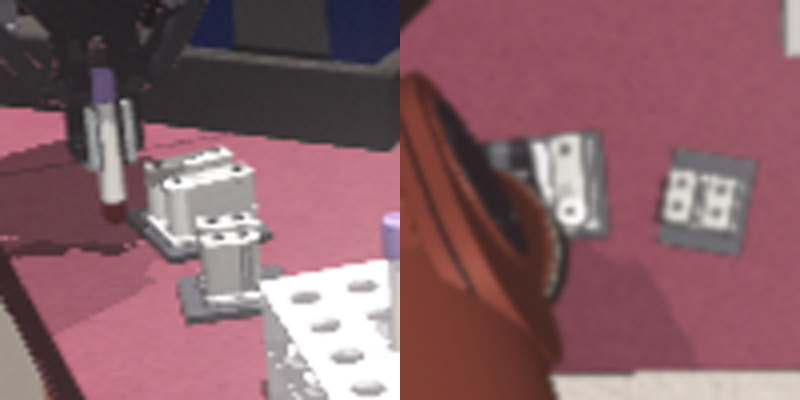

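In the side view the tube (110,170) stands in front of the GO. Its line is about 0.2 mm off the gap centre by my measure. I advance slowly and watch the force.

Request:
{"fn": "drive_tool", "kwargs": {
  "moves": [0,0.007,0,0,0.005,0,0.008,0,0,0.005,0,0.007,0,0,0.005,0,0.002,0,0,0.005,0,0.001,0,0,0.005,0,0,0,0,0.005,0,0,0,0,0.005]
}}

```text
t: 7.42
eef_pos: [0.4669, 0.1208, 0.0802]
tool_rot: [[-0.088, 0.996, -0.001], [0.996, 0.088, 0.0], [0.0, -0.001, -1.0]]
contact_force: [-0.3, 0.0, -0.7]
gripper_width: 0.137
```

```bash
cat >> h.py <<'E'
def loc(o=(.4923,.1225),yaw=5):
    s=sensors.sense(); c,n=np.cos(np.radians(yaw)),np.sin(np.radians(yaw)); M=np.array([[c,n],[-n,c]])
    print('local mm',(M@(np.array(s['eef_pos'][:2])-o)*1000).round(2),'F local',(M@np.array(s['contact_force'][:2])).round(2)); st()
E
python3 -c "
from h import *
loc()"
```

```text
local mm [-25.43   0.49] F local [-0.27  0.05]
t 7.42 p [0.4669 0.1208 0.0802] yaw 5.03 tz [-0.001  0.    -1.   ] F [-0.27  0.02 -0.67] M [0.04 0.04 0.01] w 0.137
```

Request:
{"fn": "drive_tool", "kwargs": {
  "moves": [-0.0004,0.001,0,0,0.005,0,0.001,0,0,0.005,0,0.001,0,0,0.005,0,0,0,0,0.005]
}}

```text
t: 7.75
eef_pos: [0.4704, 0.1206, 0.0804]
tool_rot: [[-0.087, 0.996, 0.0], [0.996, 0.087, 0.0], [0.0, 0.0, -1.0]]
contact_force: [0.9, -1.1, -0.7]
gripper_width: 0.132
```

Request:
{"fn": "drive_tool", "kwargs": {
  "moves": [0,0.001,0,0,0.005,0,0.001,0,0,0.005,0,0,0,0,0.005]
}}

```text
t: 8.0
eef_pos: [0.4721, 0.121, 0.0803]
tool_rot: [[-0.088, 0.996, -0.0], [0.996, 0.088, 0.0], [0.0, -0.0, -1.0]]
contact_force: [-1.8, 1.7, -1.1]
gripper_width: 0.139
```

```bash
python3 -c "
from h import *
loc()"
```

```text
local mm [-20.23   0.28] F local [-1.64  1.83]
t 8.0 p [0.4721 0.121  0.0803] yaw 5.03 tz [-0.  0. -1.] F [-1.79  1.68 -1.06] M [0.25 0.2  0.04] w 0.139
```

Light contact with the −y nose, so I shift +y by 1 mm.

Request:
{"fn": "drive_tool", "kwargs": {
  "moves": [0.0006,0,0,0,0.005,0.0006,0,0,0,0.005,0,0,0,0,0.005,0,0,0,0,0.005]
}}

```text
t: 8.33
eef_pos: [0.4722, 0.1219, 0.0804]
tool_rot: [[-0.088, 0.996, 0.0], [0.996, 0.088, 0.0], [0.0, 0.0, -1.0]]
contact_force: [0.3, 0.6, -0.4]
gripper_width: 0.14
```

```bash
python3 -c "
from h import *
loc();
for i in range(3): imaging.grab_frame('side'); loc()"
```

```text
local mm [-20.1   1.2] F local [0.38 0.56]
t 8.33 p [0.4722 0.1219 0.0804] yaw 5.02 tz [ 0.  0. -1.] F [ 0.33  0.59 -0.36] M [-0.02 -0.03 -0.  ] w 0.14
local mm [-20.14   1.14] F local [-0.08 -0.07]
t 8.38 p [0.4721 0.1219 0.0804] yaw 5.02 tz [ 0. -0. -1.] F [-0.07 -0.08  0.32] M [-0.02  0.04 -0.03] w 0.135
local mm [-20.17   1.16] F local [0.6  0.31]
t 8.43 p [0.4721 0.1219 0.0803] yaw 5.02 tz [ 0. -0. -1.] F [0.57 0.36 0.07] M [ 0.03  0.02 -0.03] w 0.135
local mm [-20.17   1.14] F local [0.02 0.19]
t 8.48 p [0.4721 0.1219 0.0804] yaw 5.02 tz [ 0. -0. -1.] F [ 0.    0.19 -0.42] M [-0.01  0.   -0.04] w 0.137
```

Contact is gone. On in small steps.

Request:
{"fn": "drive_tool", "kwargs": {
  "moves": [0.0003,0.001,0,0,0.005,0,0.001,0,0,0.005,0,0.001,0,0,0.005,0,0,0,0,0.005]
}}

```text
t: 8.82
eef_pos: [0.4753, 0.1225, 0.0804]
tool_rot: [[-0.087, 0.996, 0.0], [0.996, 0.087, 0.0], [0.0, 0.0, -1.0]]
contact_force: [-0.2, 0.2, -0.2]
gripper_width: 0.135
```

```bash
python3 -c "
from h import *
loc();
for i in range(2): imaging.grab_frame('side'); loc()"
```

```text
local mm [-16.95   1.51] F local [-0.13  0.19]
t 8.82 p [0.4753 0.1225 0.0804] yaw 5.02 tz [ 0.  0. -1.] F [-0.15  0.18 -0.17] M [-0.05 -0.   -0.01] w 0.135
local mm [-17.06   1.56] F local [ 0.46 -0.18]
t 8.87 p [0.4752 0.1226 0.0803] yaw 5.02 tz [ 0.  0. -1.] F [ 0.47 -0.14  0.03] M [0.01 0.   0.05] w 0.137
local mm [-17.14   1.51] F local [ 0.26 -0.84]
t 8.92 p [0.4751 0.1225 0.0803] yaw 5.02 tz [-0.  0. -1.] F [ 0.33 -0.81 -0.57] M [0.04 0.01 0.01] w 0.133
```

Request:
{"fn": "drive_tool", "kwargs": {
  "moves": [0,0.001,0,0,0.005,0,0.0015,0,0,0.005,0,0.0015,0,0,0.005,0,0.0015,0,0,0.005,0,0.001,0,0,0.005,0,0,0,0,0.005]
}}

```text
t: 9.42
eef_pos: [0.4818, 0.1231, 0.0803]
tool_rot: [[-0.087, 0.996, 0.0], [0.996, 0.087, 0.0], [0.0, 0.0, -1.0]]
contact_force: [-0.3, -0.0, -1.3]
gripper_width: 0.129
```

```bash
python3 -c "
from h import *
loc();
for i in range(2): imaging.grab_frame('side'); loc()"
```

```text
local mm [-10.44   1.54] F local [-0.33 -0.02]
t 9.42 p [0.4818 0.1231 0.0803] yaw 5.02 tz [ 0.  0. -1.] F [-0.33 -0.05 -1.35] M [-0.01  0.02  0.02] w 0.129
local mm [-10.61   1.54] F local [-0.48  0.18]
t 9.47 p [0.4816 0.1231 0.0803] yaw 5.02 tz [-0.  0. -1.] F [-0.5   0.14 -0.31] M [ 0.02  0.02 -0.  ] w 0.137
local mm [-10.7    1.55] F local [0.59 0.37]
t 9.52 p [0.4815 0.1231 0.0803] yaw 5.02 tz [-0.  0. -1.] F [ 0.56  0.42 -0.98] M [0.01 0.02 0.02] w 0.135
```

Free of force. I slide on with 1.5 mm rows.

Request:
{"fn": "drive_tool", "kwargs": {
  "moves": [0,0.0015,0,0,0.005,0,0.002,0,0,0.005,0,0.002,0,0,0.005,0,0.0015,0,0,0.005,0,0,0,0,0.005]
}}

```text
t: 9.93
eef_pos: [0.4889, 0.1237, 0.0804]
tool_rot: [[-0.087, 0.996, 0.0], [0.996, 0.087, 0.0], [0.0, 0.0, -1.0]]
contact_force: [0.5, -0.4, 1.2]
gripper_width: 0.134
```

```bash
python3 -c "
from h import *
loc();
imaging.grab_frame('side'); loc()"
```

```text
local mm [-3.31  1.52] F local [ 0.41 -0.49]
t 9.93 p [0.4889 0.1237 0.0804] yaw 5.02 tz [ 0.  0. -1.] F [ 0.45 -0.45  1.17] M [ 0.07  0.   -0.01] w 0.134
local mm [-3.54  1.56] F local [-0.48  1.57]
t 9.98 p [0.4886 0.1237 0.0803] yaw 5.02 tz [-0.  0. -1.] F [-0.61  1.52  0.29] M [ 0.02 -0.04  0.  ] w 0.139
```

Request:
{"fn": "drive_tool", "kwargs": {
  "moves": [0.0002,0.0015,0,0,0.005,0,0.002,0,0,0.005,0,0.002,0,0,0.005,0,0.0015,0,0,0.005,0,0,0,0,0.005]
}}

```text
t: 10.4
eef_pos: [0.4958, 0.1245, 0.0804]
tool_rot: [[-0.087, 0.996, 0.0], [0.996, 0.087, 0.0], [0.0, 0.0, -1.0]]
contact_force: [0.3, 0.5, 1.0]
gripper_width: 0.135
```

```bash
python3 -c "
from h import *
loc();
imaging.grab_frame('side'); loc()"
```

```text
local mm [3.68 1.72] F local [0.29 0.43]
t 10.4 p [0.4958 0.1245 0.0804] yaw 5.02 tz [ 0.  0. -1.] F [0.25 0.46 1.03] M [0.07 0.03 0.02] w 0.135
local mm [3.46 1.71] F local [ 0.56 -0.16]
t 10.45 p [0.4956 0.1245 0.0803] yaw 5.02 tz [-0.  0. -1.] F [ 0.57 -0.11  0.51] M [-0.05  0.05  0.  ] w 0.134
```

Request:
{"fn": "drive_tool", "kwargs": {
  "moves": [0,0.0015,0,0,0.005,0,0.002,0,0,0.005,0,0.002,0,0,0.005,0,0.002,0,0,0.005,0,0.0015,0,0,0.005,0,0,0,0,0.005]
}}

```text
t: 10.95
eef_pos: [0.5047, 0.1253, 0.0803]
tool_rot: [[-0.087, 0.996, 0.0], [0.996, 0.087, 0.0], [0.0, 0.0, -1.0]]
contact_force: [-0.5, 0.7, 0.1]
gripper_width: 0.134
```

```bash
python3 -c "
from h import *
loc();
imaging.grab_frame('side'); loc()"
```

```text
local mm [12.64  1.75] F local [-0.43  0.73]
t 10.95 p [0.5047 0.1253 0.0803] yaw 5.01 tz [ 0.  0. -1.] F [-0.49  0.69  0.11] M [-0.03 -0.04  0.01] w 0.134
local mm [12.42  1.76] F local [-0.38  0.51]
t 11.0 p [0.5045 0.1253 0.0803] yaw 5.02 tz [-0.  0. -1.] F [-0.42  0.48 -0.26] M [-0.04  0.07 -0.  ] w 0.132
```

Request:
{"fn": "drive_tool", "kwargs": {
  "moves": [0,0.0015,0,0,0.005,0,0.002,0,0,0.005,0,0.0025,0,0,0.005,0,0.0025,0,0,0.005,0,0.0025,0,0,0.005,0,0.0025,0,0,0.005,0,0.0025,0,0,0.005,0,0.002,0,0,0.005]
}}

```text
t: 11.67
eef_pos: [0.5227, 0.1269, 0.0803]
tool_rot: [[-0.087, 0.996, 0.0], [0.996, 0.087, 0.0], [0.0, 0.0, -1.0]]
contact_force: [0.7, 0.1, 0.3]
gripper_width: 0.13
```

Request:
{"fn": "drive_tool", "kwargs": {
  "moves": [0,0.003,0,0,0.005,0,0.003,0,0,0.005,0,0.003,0,0,0.005,0,0.003,0,0,0.005,0,0.003,0,0,0.005,0,0,0,0,0.005,0,0,0,0,0.005]
}}

```text
t: 12.25
eef_pos: [0.5373, 0.1282, 0.0803]
tool_rot: [[-0.087, 0.996, -0.0], [0.996, 0.087, 0.0], [0.0, -0.0, -1.0]]
contact_force: [0.3, -0.7, -0.2]
gripper_width: 0.137
```

```bash
python3 - <<'E'
from h import *
loc()
f=imaging.grab_frame('side'); Q=cloud(f).reshape(-1,3)
s=np.array(sensors.sense()['eef_pos'])
m=(abs(Q[:,0]-s[0])<.02)&(abs(Q[:,1]-s[1])<.02)
for z in np.arange(.01,.07,.012):
    q=Q[m&(Q[:,2]>=z)&(Q[:,2]<z+.012)]
    if len(q): print(round(z,3),len(q),np.median(q,0).round(4),q.min(0).round(4),q.max(0).round(4))
E
```

```text
local mm [45.36  1.78] F local [ 0.22 -0.69]
t 12.25 p [0.5373 0.1282 0.0803] yaw 5.02 tz [-0.  0. -1.] F [ 0.28 -0.66 -0.23] M [-0.02  0.   -0.03] w 0.137
0.022 22 [0.5352 0.1234 0.0297] [0.5311 0.1203 0.0239] [0.5415 0.1301 0.0339]
0.034 29 [0.5354 0.1225 0.0395] [0.5297 0.118  0.0349] [0.5431 0.1274 0.0456]
0.046 30 [0.5355 0.1218 0.0523] [0.5249 0.1187 0.047 ] [0.5463 0.1265 0.0579]
0.058 71 [0.535  0.1206 0.0652] [0.5179 0.1142 0.0581] [0.5561 0.1343 0.07  ]
```

The tube is out at the GO back (+45 mm), still low, and no force was seen along the way. Next I lift over to the NO-GO front, turning to its yaw.

```bash
python3 - <<'E'
import h; from h import *
s0=sensors.sense(); 
class S:
    @staticmethod
    def sense(): d=dict(s0); d['eef_pos']=[*s0['eef_pos'][:2],.15]; return d
h.sensors=S
h.plan([.4420,.0415,.15],-10,6,.005)
E
```

```text
[-0.013, -0.0171, -0.0, 2.5, 0.005, -0.0137, -0.0165, -0.0, 2.5, 0.005, -0.0145, -0.0159, -0.0, 2.5, 0.005, -0.0151, -0.0152, -0.0, 2.5, 0.005, -0.0158, -0.0145, -0.0, 2.5, 0.005, -0.0164, -0.0139, -0.0, 2.5, 0.005]
```

Request:
{"fn": "drive_tool", "kwargs": {
  "moves": [0,0,-0.01,0,0.005,0,0,-0.02,0,0.005,0,0,-0.02,0,0.005,0,0,-0.02,0,0.005,0,0,0,0,0.005]
}}

```text
t: 12.72
eef_pos: [0.5391, 0.1291, 0.155]
tool_rot: [[-0.088, 0.996, 0.006], [0.996, 0.088, 0.001], [0.0, 0.006, -1.0]]
contact_force: [-0.3, 0.5, -0.4]
gripper_width: 0.135
```

Request:
{"fn": "drive_tool", "kwargs": {
  "moves": [-0.013,-0.0171,0,2.5,0.005,-0.0137,-0.0165,0,2.5,0.005,-0.0145,-0.0159,0,2.5,0.005,-0.0151,-0.0152,0,2.5,0.005,-0.0158,-0.0145,0,2.5,0.005,-0.0164,-0.0139,0,2.5,0.005,0,0,0,0,0.005,0,0,0,0,0.005]
}}

```text
t: 13.38
eef_pos: [0.4417, 0.0407, 0.1508]
tool_rot: [[0.174, 0.985, 0.001], [0.985, -0.174, -0.001], [-0.001, 0.001, -1.0]]
contact_force: [-0.6, -0.3, -0.0]
gripper_width: 0.138
```

```bash
python3 - <<'E'
from h import *
imaging.grab_frame('side');loc((.4814,.0346),-10); f=imaging.grab_frame('side'); Q=cloud(f).reshape(-1,3)
s=np.array(sensors.sense()['eef_pos'])
m=(abs(Q[:,0]-s[0])<.02)&(abs(Q[:,1]-s[1])<.02)
for z in np.arange(.08,.14,.012):
    q=Q[m&(Q[:,2]>=z)&(Q[:,2]<z+.012)]
    if len(q): print(round(z,3),len(q),np.median(q,0).round(4),q.min(0).round(4),q.max(0).round(4))
E
```

```text
local mm [-39.65   0.05] F local [0.93 1.33]
t 13.43 p [0.4424 0.0415 0.1509] yaw -9.96 tz [ 0.001 -0.    -1.   ] F [1.14 1.14 0.65] M [ 0.02  0.   -0.02] w 0.135
0.092 29 [0.4401 0.0362 0.0988] [0.4356 0.0331 0.0928] [0.447  0.0424 0.1037]
0.104 38 [0.44   0.0355 0.1098] [0.4356 0.0317 0.1042] [0.4484 0.0411 0.1157]
0.116 37 [0.4408 0.0353 0.122 ] [0.4353 0.0315 0.1163] [0.4474 0.041  0.1272]
0.128 93 [0.4411 0.0337 0.1354] [0.423  0.0261 0.128 ] [0.4596 0.0405 0.1398]
0.14 119 [0.4408 0.0333 0.1461] [0.4228 0.0262 0.1401] [0.4601 0.0483 0.1519]
```

Request:
{"fn": "drive_tool", "kwargs": {
  "moves": [0,0,0.012,0,0.005,0,0,0.02,0,0.005,0,0,0.02,0,0.005,0,0.004,0.0125,0,0.005,0,0.006,0.006,0,0.005,0,0.003,0,0,0.005,0,0,0,0,0.005,0,0,0,0,0.005]
}}

```text
t: 14.15
eef_pos: [0.4557, 0.0397, 0.0806]
tool_rot: [[0.173, 0.985, 0.001], [0.985, -0.173, 0.001], [0.001, 0.001, -1.0]]
contact_force: [-0.3, -0.4, 1.7]
gripper_width: 0.132
```

Request:
{"fn": "drive_tool", "kwargs": {
  "moves": [0,0.0015,0,0,0.005,0,0.0015,0,0,0.005,0,0.001,0,0,0.005,0,0,0,0,0.005,0,0,0,0,0.005]
}}

```text
t: 14.57
eef_pos: [0.4589, 0.0385, 0.08]
tool_rot: [[0.173, 0.985, 0.0], [0.985, -0.173, -0.0], [0.0, 0.0, -1.0]]
contact_force: [0.6, 0.2, -0.1]
gripper_width: 0.134
```

```bash
python3 -c "
from h import *
loc((.4814,.0346),-10);
imaging.grab_frame('side'); loc((.4814,.0346),-10)"
```

```text
local mm [-22.86  -0.11] F local [0.54 0.32]
t 14.57 p [0.4589 0.0385 0.08  ] yaw -9.99 tz [ 0. -0. -1.] F [ 0.59  0.22 -0.15] M [-0.01  0.02  0.01] w 0.134
local mm [-22.97  -0.11] F local [-0.81  0.23]
t 14.62 p [0.4588 0.0385 0.0799] yaw -9.98 tz [ 0. -0. -1.] F [-0.76  0.37  0.49] M [-0.01  0.02  0.06] w 0.138
```

Request:
{"fn": "drive_tool", "kwargs": {
  "moves": [0,0.001,0,0,0.005,0,0.001,0,0,0.005,0,0.001,0,0,0.005,0,0,0,0,0.005]
}}

```text
t: 14.95
eef_pos: [0.462, 0.0379, 0.0799]
tool_rot: [[0.173, 0.985, 0.0], [0.985, -0.173, 0.0], [0.0, 0.0, -1.0]]
contact_force: [-0.5, 0.3, 0.9]
gripper_width: 0.135
```

Request:
{"fn": "drive_tool", "kwargs": {
  "moves": [0,0.0005,0,0,0.005,0,0.0005,0,0,0.005,0,0,0,0,0.005]
}}

```text
t: 15.2
eef_pos: [0.4625, 0.0379, 0.0797]
tool_rot: [[0.173, 0.985, -0.001], [0.985, -0.173, 0.0], [0.0, -0.001, -1.0]]
contact_force: [-0.8, 1.0, 1.6]
gripper_width: 0.136
```

```bash
python3 -c "
from h import *
loc((.4814,.0346),-10);
imaging.grab_frame('side'); loc((.4814,.0346),-10)"
```

```text
local mm [-19.17  -0.02] F local [-1.    0.85]
t 15.2 p [0.4625 0.0379 0.0797] yaw -9.97 tz [-0.001  0.    -1.   ] F [-0.83  1.01  1.62] M [0.05 0.24 0.02] w 0.136
local mm [-19.15  -0.03] F local [-0.76  0.83]
t 15.25 p [0.4625 0.0379 0.0798] yaw -9.98 tz [-0.  0. -1.] F [-0.61  0.95  0.96] M [ 0.11  0.28 -0.05] w 0.134
```

Contact, about 2 N by the moment. I press a little more.

Request:
{"fn": "drive_tool", "kwargs": {
  "moves": [0.0003,0.0005,0,0,0.005,0,0.0005,0,0,0.005,0,0,0,0,0.005]
}}

```text
t: 15.5
eef_pos: [0.4631, 0.0382, 0.0796]
tool_rot: [[0.173, 0.985, -0.001], [0.985, -0.173, 0.0], [-0.0, -0.001, -1.0]]
contact_force: [-3.8, 1.7, 2.5]
gripper_width: 0.133
```

```bash
python3 -c "
from h import *
loc((.4814,.0346),-10);
imaging.grab_frame('side'); loc((.4814,.0346),-10)"
```

```text
local mm [-18.61   0.33] F local [-4.07  0.99]
t 15.5 p [0.4631 0.0382 0.0796] yaw -9.97 tz [-0.001  0.    -1.   ] F [-3.84  1.68  2.53] M [ 0.4   1.07 -0.01] w 0.133
local mm [-18.6    0.35] F local [-4.51  1.84]
t 15.55 p [0.4631 0.0382 0.0796] yaw -9.97 tz [-0.001  0.    -1.   ] F [-4.12  2.6   1.65] M [ 0.46  1.06 -0.03] w 0.136
```

Request:
{"fn": "drive_tool", "kwargs": {
  "moves": [0.0003,0.0001,0,0,0.005,0,0,0,0,0.005,0,0,0,0,0.005,0,0,0,0,0.005,0,0,0,0,0.005]
}}

```text
t: 15.97
eef_pos: [0.4634, 0.0384, 0.0796]
tool_rot: [[0.173, 0.985, -0.001], [0.985, -0.173, 0.0], [-0.0, -0.001, -1.0]]
contact_force: [-5.3, 2.9, 0.7]
gripper_width: 0.131
```

```bash
python3 - <<'E'
from h import *
loc((.4814,.0346),-10)
f=imaging.grab_frame('side');loc((.4814,.0346),-10)
Q=cloud(f).reshape(-1,3); s=np.array(sensors.sense()['eef_pos'])
m=(abs(Q[:,0]-s[0])<.02)&(abs(Q[:,1]-s[1])<.02)
for z in np.arange(.012,.07,.01):
    q=Q[m&(Q[:,2]>=z)&(Q[:,2]<z+.01)]
    if len(q): print(round(z,3),len(q),np.median(q,0).round(4),q.min(0).round(4),q.max(0).round(4))
cv2.imwrite('pics/nogo.png',cv2.resize(f['frame'][160:280,200:320],(600,600),interpolation=cv2.INTER_CUBIC))
E
```

```text
local mm [-18.38   0.59] F local [-5.76  1.94]
t 15.97 p [0.4634 0.0384 0.0796] yaw -9.97 tz [-0.001  0.    -1.   ] F [-5.33  2.91  0.68] M [ 0.48  1.2  -0.06] w 0.131
local mm [-18.36   0.58] F local [-5.16  0.62]
t 16.02 p [0.4634 0.0384 0.0796] yaw -9.97 tz [-0.001  0.    -1.   ] F [-4.98  1.51  1.59] M [ 0.49  1.23 -0.08] w 0.133
0.012 28 [0.4677 0.0198 0.0161] [0.4642 0.0184 0.0123] [0.4794 0.045  0.0219]
0.022 37 [0.4649 0.0229 0.0274] [0.4565 0.0184 0.0222] [0.4787 0.0377 0.0318]
0.032 61 [0.4659 0.0302 0.0379] [0.4566 0.0184 0.0322] [0.4834 0.0558 0.042 ]
0.042 60 [0.4682 0.0328 0.0435] [0.4556 0.0192 0.0421] [0.4834 0.0494 0.0513]
0.052 42 [0.461  0.0315 0.0584] [0.4466 0.0236 0.0521] [0.4729 0.0372 0.0619]
0.062 86 [0.4625 0.0302 0.0665] [0.4448 0.023  0.0621] [0.4808 0.0373 0.072 ]
```

View pics/nogo.png

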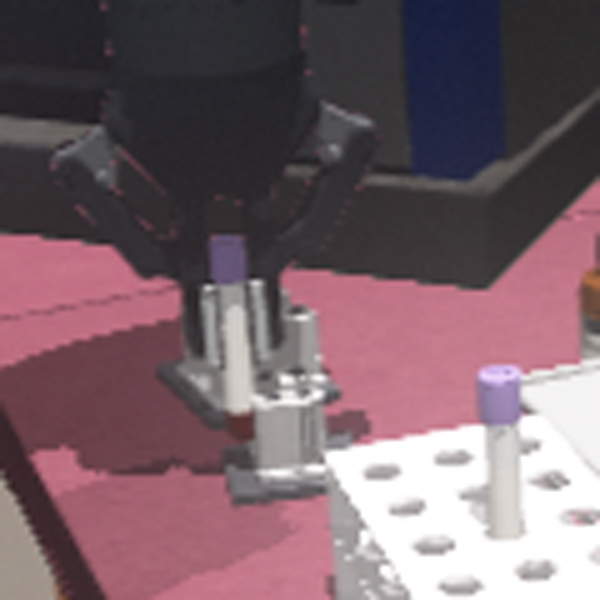

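The view shows the barrel (237,370) stopped upright at the NO-GO mouth, held at about 5 N for more than 0.5 s. I back off, lift and return to the rack.

Request:
{"fn": "drive_tool", "kwargs": {
  "moves": [0,-0.003,0,0,0.005,0,-0.008,0,0,0.005,0,-0.01,-0.01,0,0.005,0,0,-0.023,0,0.005,0,0,-0.032,0,0.005,0,0,-0.032,0,0.005,0,0,-0.03,0,0.005,0,0,0,0,0.005]
}}

```text
t: 16.68
eef_pos: [0.446, 0.0423, 0.2126]
tool_rot: [[0.173, 0.985, 0.01], [0.985, -0.173, -0.001], [0.001, 0.01, -1.0]]
contact_force: [1.6, -0.2, -0.2]
gripper_width: 0.133
```

```bash
python3 -c "
from h import *
imaging.grab_frame('top');imaging.grab_frame('top');st();plan([.495,-.222,.207],5,12,.005)"
```

```text
t 16.78 p [0.444  0.0417 0.2081] yaw -10.0 tz [ 0.004 -0.001 -1.   ] F [ 0.16  0.16 -1.02] M [-0.04  0.04  0.04] w 0.138
[-0.0209, 0.008, 0.0001, -1.25, 0.005, -0.0211, 0.0075, 0.0001, -1.25, 0.005, -0.0212, 0.0071, 0.0001, -1.25, 0.005, -0.0214, 0.0066, 0.0001, -1.25, 0.005, -0.0215, 0.0062, 0.0001, -1.25, 0.005, -0.0217, 0.0057, 0.0001, -1.25, 0.005, -0.0218, 0.0052, 0.0001, -1.25, 0.005, -0.0219, 0.0047, 0.0001, -1.25, 0.005]
[-0.022, 0.0043, 0.0001, -1.25, 0.005, -0.022, 0.0038, 0.0001, -1.25, 0.005, -0.0221, 0.0033, 0.0, -1.25, 0.005, -0.0222, 0.0028, 0.0001, -1.25, 0.005]
```

Request:
{"fn": "drive_tool", "kwargs": {
  "moves": [-0.0209,0.008,0,-1.25,0.005,-0.0211,0.0075,0,-1.25,0.005,-0.0212,0.0071,0,-1.25,0.005,-0.0214,0.0066,0,-1.25,0.005,-0.0215,0.0062,0,-1.25,0.005,-0.0217,0.0057,0,-1.25,0.005,-0.0218,0.0052,0,-1.25,0.005,-0.0219,0.0047,0,-1.25,0.005]
}}

```text
t: 17.45
eef_pos: [0.4766, -0.135, 0.2053]
tool_rot: [[-0.002, 1.0, -0.002], [1.0, 0.002, 0.0], [0.0, -0.002, -1.0]]
contact_force: [-0.3, 0.3, -0.0]
gripper_width: 0.136
```

Request:
{"fn": "drive_tool", "kwargs": {
  "moves": [-0.022,0.0043,0,-1.25,0.005,-0.022,0.0038,0,-1.25,0.005,-0.022,0.0033,0,-1.25,0.005,-0.022,0.0028,0,-1.25,0.005,0,0,0,0,0.005,0,0,0,0,0.005,0,0,0,0,0.005]
}}

```text
t: 18.03
eef_pos: [0.4939, -0.2207, 0.2057]
tool_rot: [[-0.088, 0.996, -0.001], [0.996, 0.088, 0.001], [0.001, -0.001, -1.0]]
contact_force: [-0.0, 0.8, -0.2]
gripper_width: 0.133
```

```bash
python3 - <<'E'
from h import *
f=imaging.grab_frame('side');st()
Q=cloud(f).reshape(-1,3); s=np.array(sensors.sense()['eef_pos'])
m=(abs(Q[:,0]-s[0])<.02)&(abs(Q[:,1]-s[1])<.02)
for z in np.arange(.142,.19,.012):
    q=Q[m&(Q[:,2]>=z)&(Q[:,2]<z+.012)]
    if len(q): print(round(z,3),len(q),np.median(q,0).round(4),q.min(0).round(4),q.max(0).round(4))
plan([.4952,-.222,.17],5,3,.005)
E
```

```text
t 18.08 p [ 0.4941 -0.2204  0.206 ] yaw 5.07 tz [-0.001  0.001 -1.   ] F [ 0.77  0.39 -0.47] M [ 0.04 -0.04 -0.03] w 0.131
0.142 22 [ 0.4919 -0.2258  0.1514] [ 0.4878 -0.2283  0.1471] [ 0.4976 -0.2208  0.1539]
0.154 59 [ 0.4917 -0.2263  0.1597] [ 0.4873 -0.2297  0.1542] [ 0.4986 -0.2218  0.1659]
0.166 64 [ 0.4911 -0.2264  0.1723] [ 0.4874 -0.2293  0.1663] [ 0.4989 -0.219   0.1779]
0.178 112 [ 0.4926 -0.2283  0.1858] [ 0.4761 -0.2334  0.178 ] [ 0.5096 -0.2136  0.19  ]
0.19 204 [ 0.4889 -0.2287  0.1962] [ 0.4741 -0.2347  0.1902] [ 0.514  -0.2154  0.202 ]
[-0.0006, 0.0003, 0.012, 0.02, 0.005, -0.0006, 0.0003, 0.012, 0.02, 0.005, -0.0005, 0.0004, 0.012, 0.02, 0.005]
```

Request:
{"fn": "drive_tool", "kwargs": {
  "moves": [-0.0008,0.0005,0.014,0,0.005,-0.0008,0.0004,0.02,0,0.005,0,0,0.02,0,0.005,0,0,0.012,0,0.005,0,0,0,0,0.005,0,0,0,0,0.005,0,0,0,0,0.005]
}}

```text
t: 18.67
eef_pos: [0.496, -0.2229, 0.1419]
tool_rot: [[-0.088, 0.996, 0.001], [0.996, 0.088, -0.0], [-0.001, 0.001, -1.0]]
contact_force: [0.7, -0.7, -0.4]
gripper_width: 0.135
```

```bash
python3 -c "
from h import *
imaging.grab_frame('side');st()"
```

```text
t 18.72 p [ 0.4962 -0.2231  0.1421] yaw 5.04 tz [ 0.002 -0.001 -1.   ] F [-0.52  0.45  0.33] M [ 0.04 -0.05  0.03] w 0.133
```

Request:
{"fn": "drive_tool", "kwargs": {
  "moves": [0.0005,-0.0004,0,0,0.005,0.0004,-0.0003,0.006,0,0.005,0,0,0.006,0,0.005,0,0,0.006,0,0.005,0,0,0.004,0,0.005,0,0,0,0,0.005,0,0,0,0,0.005]
}}

```text
t: 19.3
eef_pos: [0.4944, -0.2221, 0.1184]
tool_rot: [[-0.088, 0.996, -0.001], [0.996, 0.088, 0.001], [0.001, -0.001, -1.0]]
contact_force: [0.2, 0.2, -0.3]
gripper_width: 0.131
```

```bash
python3 -c "
from h import *
imaging.grab_frame('side');st()"
```

```text
t 19.35 p [ 0.4946 -0.2222  0.1187] yaw 5.02 tz [-0.  0. -1.] F [-0.07 -0.34  0.06] M [ 0.02 -0.06 -0.07] w 0.133
```

The foot is in the hole (below the deck) with no force. Now down to just above the shelf.

Request:
{"fn": "drive_tool", "kwargs": {
  "moves": [0,0.0002,0.006,0,0.005,0,0,0.006,0,0.005,0,0,0.006,0,0.005,0,0,0.004,0,0.005,0,0,0.002,0,0.005,0,0,0,0,0.005,0,0,0,0,0.005]
}}

```text
t: 19.93
eef_pos: [0.4948, -0.2221, 0.0947]
tool_rot: [[-0.088, 0.996, -0.0], [0.996, 0.088, 0.0], [0.0, -0.0, -1.0]]
contact_force: [0.1, 0.4, -0.3]
gripper_width: 0.136
```

```bash
python3 -c "
from h import *
imaging.grab_frame('side');st()"
```

```text
t 19.98 p [ 0.495  -0.2222  0.0949] yaw 5.02 tz [ 0.  0. -1.] F [0.62 0.41 0.55] M [-0.01  0.    0.02] w 0.137
```

Request:
{"fn": "drive_tool", "kwargs": {
  "moves": [0,0,0.001,0,0.005,0,0,0.0005,0,0.005,0,0,0,0,0.005]
}}

```text
t: 20.23
eef_pos: [0.4948, -0.2223, 0.0934]
tool_rot: [[-0.087, 0.996, 0.0], [0.996, 0.087, -0.0], [-0.0, 0.0, -1.0]]
contact_force: [0.6, 0.4, -0.9]
gripper_width: 0.129
```

```bash
python3 -c "
from h import *
st();imaging.grab_frame('side');st()"
```

```text
t 20.23 p [ 0.4948 -0.2223  0.0934] yaw 5.02 tz [ 0. -0. -1.] F [ 0.59  0.43 -0.88] M [-0.07 -0.01 -0.03] w 0.129
t 20.28 p [ 0.4949 -0.2222  0.0934] yaw 5.02 tz [ 0. -0. -1.] F [-0.82 -0.14 -0.62] M [-0.03 -0.01  0.  ] w 0.134
```

Request:
{"fn": "drive_tool", "kwargs": {
  "moves": [0,0,0.0007,0,0.005,0,0,0,0,0.005,0,0,0,0,0.014,0,0,0,0,0.016,0,0,0,0,0.02,0,0,0,0,0.03,0,0,0,0,0.04,0,0,0,0,0.04],
  "squeeze": 20
}}

```text
t: 20.95
eef_pos: [0.4948, -0.2222, 0.0925]
tool_rot: [[-0.087, 0.996, -0.0], [0.996, 0.087, 0.0], [0.0, -0.0, -1.0]]
contact_force: [0.0, 0.4, 0.0]
gripper_width: 0.465
```

```bash
python3 - <<'E'
from h import *
f=imaging.grab_frame('side');st()
Q=cloud(f).reshape(-1,3)
m=(abs(Q[:,0]-.495)<.012)&(abs(Q[:,1]+.222)<.015)
for z in np.arange(.066,.13,.01):
    q=Q[m&(Q[:,2]>=z)&(Q[:,2]<z+.01)]
    if len(q): print(round(z,3),len(q),np.median(q,0).round(4),q.min(0).round(4),q.max(0).round(4))
E
```

```text
t 21.0 p [ 0.4948 -0.2222  0.0926] yaw 5.02 tz [-0.  0. -1.] F [0.42 0.18 0.1 ] M [-0.03 -0.04  0.05] w 0.472
0.066 42 [ 0.4906 -0.2281  0.0712] [ 0.4863 -0.2309  0.066 ] [ 0.4978 -0.2231  0.0756]
0.076 43 [ 0.4917 -0.2286  0.0811] [ 0.4868 -0.2311  0.0762] [ 0.4982 -0.2233  0.0859]
0.086 47 [ 0.4918 -0.2282  0.0911] [ 0.4872 -0.2325  0.0861] [ 0.4989 -0.2237  0.0957]
0.096 44 [ 0.4913 -0.2282  0.1006] [ 0.4872 -0.2316  0.0961] [ 0.5    -0.2231  0.1057]
0.106 51 [ 0.4912 -0.2293  0.1117] [ 0.4863 -0.2331  0.1068] [ 0.4986 -0.2195  0.1158]
0.116 68 [ 0.4923 -0.2278  0.1214] [ 0.4858 -0.2327  0.1161] [ 0.5005 -0.2163  0.1241]
```

Released, upright, top at about 0.122. I raise straight up and verify.

Request:
{"fn": "drive_tool", "kwargs": {
  "moves": [0,0,-0.006,0,0.045,0,0,-0.015,0,0.045,0,0,-0.025,0,0.045,0,0,-0.03,0,0.045,0,0,-0.03,0,0.045,0,0,-0.02,0,0.045,0,0,0,0,0.045,0,0,0,0,0.045]
}}

```text
t: 21.67
eef_pos: [0.4955, -0.2224, 0.2202]
tool_rot: [[-0.088, 0.996, 0.002], [0.996, 0.088, -0.001], [-0.002, 0.002, -1.0]]
contact_force: [-0.3, -0.4, 0.2]
gripper_width: 0.526
```

```bash
python3 - <<'E'
from h import *
f=imaging.grab_frame('side');st()
Q=cloud(f).reshape(-1,3)
for n,x,y in(('tube',.495,-.222),('b',.500,-.162),('c',.490,-.314)):
  m=(abs(Q[:,0]-x)<.013)&(abs(Q[:,1]-y)<.013)
  for a,b in((.066,.076),(.09,.1),(.108,.13)):
    q=Q[m&(Q[:,2]>=a)&(Q[:,2]<b)]
    if len(q): print(n,a,len(q),np.median(q,0).round(4),q.max(0).round(4))
cv2.imwrite('pics/end.png',cv2.resize(f['frame'][160:340,220:400],(600,600)))
E
```

```text
t 21.72 p [ 0.4948 -0.2222  0.2188] yaw 5.02 tz [ 0. -0. -1.] F [-0.6   0.19 -0.2 ] M [0.01 0.05 0.01] w 0.526
tube 0.066 39 [ 0.4914 -0.2284  0.0712] [ 0.4982 -0.2219  0.0751]
tube 0.09 48 [ 0.4915 -0.2284  0.0946] [ 0.4999 -0.224   0.1   ]
tube 0.108 117 [ 0.4918 -0.2286  0.1175] [ 0.5001 -0.2179  0.1247]
b 0.066 47 [ 0.4984 -0.1668  0.071 ] [ 0.506  -0.1609  0.0758]
b 0.09 40 [ 0.4974 -0.1669  0.0952] [ 0.5045 -0.1591  0.0998]
b 0.108 98 [ 0.4977 -0.1676  0.1178] [ 0.5065 -0.1559  0.1241]
c 0.066 52 [ 0.4874 -0.3192  0.0713] [ 0.4957 -0.3137  0.0759]
c 0.09 51 [ 0.4876 -0.3195  0.0951] [ 0.4945 -0.3141  0.1   ]
c 0.108 141 [ 0.4874 -0.3192  0.1183] [ 0.4968 -0.3094  0.1243]
```

View pics/end.png

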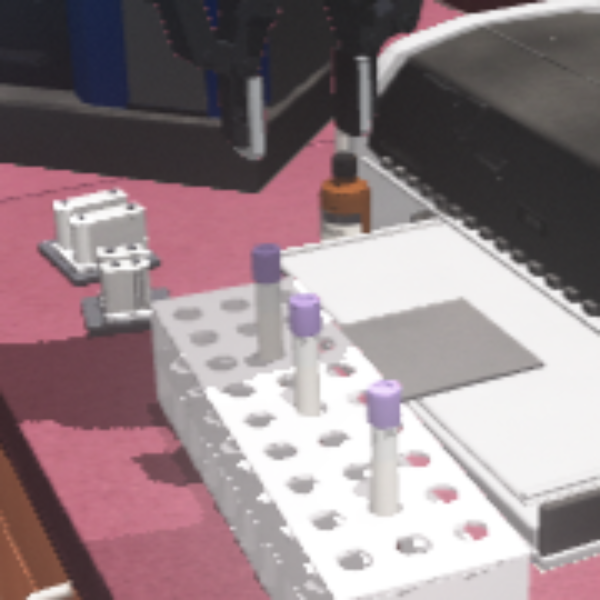

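All three tubes stand upright: the checked one is at (306,350) in its own hole, at the same height as its neighbours. The open gripper is clear above it. I'm handing in.

```bash
python3 -c "
from plant import job; print(job.close_job())"
```

```text
the job is handed in; nothing more can be done
None
```

The tube passed both gauge checks and stands back in its own place in the rack. I handed the job in at about 22 s; no verdict was reported.

- **GO gauge:** the barrel went in at the round-nosed end, through, and out at the back. It touched the −y nose once, at about 2.5 N. I shifted 1 mm, and after that no reading showed any contact force.
- **NO-GO gauge:** the barrel was stopped at the mouth, upright, and held at about 4 to 5.8 N for more than 0.5 s.
- **Rack:** in the last side view the tube is released and upright, about 2 mm from where it started. Its top is level with the neighbours. Both neighbour tubes are where they were, and the gripper is clear above.

**Checks that disagreed or were not made:**
- The GO gap lay about 1 to 1.5 mm further to +y than the camera had put it; I corrected this by feel.
- After the GO pass the tube leaned 2 to 4° in the grip; it was upright again when released.
- At the NO-GO, a sideways force of 1 to 2 N showed the barrel was not perfectly centred.
- I did not measure the vial and bottle again. The bottle was still standing in the last view, the vial was not identified there, and the arm never came within about 10 cm of either.

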